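Take the vial carrier off the bench cooler and load it for the round

TASK

Lift the blue vial carrier by its arch handle off the cold plate of the bench cooler and set it down gently and flat in the empty steel tray beside it, keeping the two vials it already holds standing in their pockets. Then shut the cooler before its plate ices up: swing the lid over and press its front edge down until the catch snaps and the lid lies flush. After that, take the two teal-capped vials from the right of the tray and stand them gently in the carrier's two free pockets, leaving the carrier in the tray, and leave the grey-capped vial next to them and the other things on the table where they are.

Things in the scene. Friction and masses are not known exactly. Their poses are not given: they have to be found in the camera images.
- cooler: Bench vial cooler, fixed; white housing 170 (x) x 210 (y) x 74 mm high. Origin at the centre of its underside, front (control strip, catch) towards its -x, hinge at its +x side. In its top is a well 118 (x) x 148 (y) mm; the well's floor, an aluminium cold plate on which the carrier stands at the start, lies 62 mm above the table, the rim round it at 74 mm.
- lid_hinge (a point): Middle of the lid's hinge axis, at the rear top edge of the cooler: 82 mm behind the cooler's origin, 78 mm above the table. The axis runs along the cooler's y.
- lid (a joint): Lid: flat panel reaching 166 mm from its hinge, 206 mm wide, 14 mm thick, with a 12 mm finger lip at mid front edge. 0 = shut, latched, flush; grows as it opens. Starts near 1.7 rad, leaning back (stop 1.85), held by hinge friction. Below about 1 rad it sinks by itself onto the sprung catch, some 12 mm ajar (0.07 rad); 5 to 12 N down on the front edge snaps it past.
- lid_press (a point): Point on the lid's outer (upper when shut) face, in the middle, 150 mm from the hinge axis and 13.5 mm off the plane through it; moves with the lid. About 16 mm short of the lid's front edge.
- carrier: Blue carrier 110 (x) x 140 (y) mm, 0.3 kg, origin at centre of underside. Handle: level bar along its y over the middle, centre line 78 mm up (top 85); black grip in its middle 74 mm long, 14.5 mm square. Walls 20 mm high, floor 4 mm. Four pockets 40 (x) x 42 (y) mm; at the start (-32,+46) and (+32,-46) hold vials, (+32,+46) and (-32,-46) are free; white core between, 21 mm high.
- tray: Empty loose shallow steel tray, 220 x 214 mm, wall 18 mm high, flat floor about 190 x 186 mm, 2 mm thick. Origin at the centre of its underside, z up.
- vial_teal_a: Glass vial with teal cap and blue-banded label, 33 mm diameter, 56 mm high, standing on the table to the right of the tray. Origin at the centre of its base, z up. (A similar pair at the far left back of the room is not meant.)
- vial_teal_b: The second vial of the same kind: teal cap, 33 mm diameter, 56 mm high. Origin at the centre of its base, z up.
- vial_grey: Vial of the same shape with a grey cap, standing among the teal-capped ones; not wanted. 33 mm diameter, 56 mm high. Origin at the centre of its base.
- vial_red: Slim vial with a red cap standing in one of the carrier's pockets from the start, 25 mm diameter, 82 mm high. Origin at the centre of its base.
- vial_amber: Small vial with an orange cap standing in one of the carrier's pockets from the start, 21 mm diameter, 40 mm high. Origin at the centre of its base.
- syringe_large: Large plastic syringe lying behind the tray, 192 mm long, 28 mm high. Origin at the middle of its underside. Not to be moved.
- calculator: Desk calculator lying at the near right corner, 150 x 108 x 21 mm. Origin at the centre of its underside. Not to be moved.
- tape_roll: Roll of tape, 56 mm diameter, 25 mm high, standing between the cooler and the tray, towards the back. Origin at the centre of its base. Not to be moved.
Things that resemble listed ones, but are neither listed nor needed, are in the scene too. What is shaped like the vial_teal_b but brown is not meant.

How it is judged:
By the outcome, as a careful person would: the job done as asked, in the order asked, and still so for the second after the job is handed in, with the robot touching nothing.
It also fails if it takes over 72 s, if anything falls off the work surface, if the arm or the gripper's body presses on something with over 40 N, if the wrist force passes 120 N, or if a joint passes its speed limit or range.

ROBOT

A 6-joint arm with a two-finger parallel gripper is mounted at the origin on a cart in front of the work surface, level with it; the furniture and walls round the work are solid. World frame = base frame: x ahead of the robot, y to its left, z up, the work surface at z = 0. Lengths are in m, angles in degrees, forces in N, time in s.
With the tool pointing down it reaches from about 0.275 to 0.725 m from the base axis. Payload 5.6 kg.
Tool frame: the origin (TCP) lies between the finger pads; the fingertips stand bot.tip_extent ahead of it and the grasp point (between the pads) lies 3 mm ahead of it (bot.tip_extent is the distance from the TCP to the fingertips, in m); z points along the fingers, y is the line along which they close (so a half turn about z gives the same grasp; the last joint's range is limited). The gripper opens to 85 mm and grips with 20 to 120 N. Pads are 22 mm wide; open, the fingers measure 114 mm over their backs; the gripper's body (76 mm by 85 mm) begins 54 mm behind the grasp point. The pads swing forward as they close: fully open they stand 13 mm farther back than shut.
Start: joints at [84.718, 14.616, 6.199, 0, -81.583, -16.306], TCP at [0.202, 0.511, 0.253] pointing down, gripper open.
Joint ranges: [-168.99, 168.99], [-69.2, 112.95], [-62.41, 85.93], [-164.36, 98.24], [-168.68, -3.75], [-174.98, 174.98]. Speed limits (degrees/s): [147.25, 147.25, 180, 180, 180, 180].

INTERFACE

Orientations are given as [roll, pitch, yaw] about the fixed x, y, z axes, in that order (R = Rz(yaw) Ry(pitch) Rx(roll)).
In Python, from workcell import bot gives the robot as it stands. Calls block until the motion is done:
- bot.goto(position, orientation): joint-space move of the TCP to a pose.
- bot.servo_line(position, rotation=None, feed=0.15): straight line of the TCP; rotation=None keeps the orientation; feed is the mean speed in m/s.
- bot.move_joints(angles): joint-space move.
- bot.move_gripper(opening, grip_force=None): finger opening in m; grip_force is the grip in N (None keeps the last); returns when the fingers have stopped.
- bot.pause(seconds).
- bot.inverse_kinematics(position, orientation): joint angles nearest the present ones, or None.
- bot.observe(): the state.
- bot.get_image(name): name is "scene" or "top" or "wrist"; returns (picture, depth): 480x640x3 uint8, blue, green, red; 480x640 float32, m along the optical axis (not along the pixel's ray), 0 where there is no reading.
- bot.calibration(name): a dict with "vertical_fov" (degrees; the focal length in pixels is half the picture's height over the tangent of half this angle, whatever the lens; pixels are square), "cx", "cy" (the principal point, pixels), "D" ([k1, k2, p1, p2, k3] as OpenCV has them; the pictures are not rectified), "xyz" and "attitude" of the camera in the world. Camera axes: x right, y up, looking along -z (the intrinsics and any distortion apply to the point x, -y, -z); pixel columns grow to the right and rows downward; lengths in m; the calibration is good to about 2 mm. A picture is of the moment at which its call begins: read the wrist's pose just before it. calibration takes no time and is no camera call; for the wrist camera it gives the pose at the moment of the call.
A pose or a line that the arm cannot do raises bot.IKError and nothing moves.
- bot.hand_in(): hands the job in; it is judged then, once.
The state is a dict: "time": time; "joints": joint angles; "qvel": joint speeds; "tau": joint torques, N m; "tcp_pos": TCP position; "orientation": TCP orientation; "ft_force": force on the tool from outside, world axes, zero at the start; "moment": the same for the moment, N m; "grip_width": finger opening in m; "finger_force": force on a finger pad.
Only numpy, scipy, OpenCV 4.12 (cv2) and the standard library are available. Lean on these libraries where they do the work, as an engineer would, in place of code of your own. Each camera call takes 0.05 s, during which the arm holds its last target. There are 200 camera calls.

## Working session

There is one attempt and no reset: what is moved stays moved. The work goes in short steps, each a Python script; the robot and the scene stay as the last script left them, time stands still between calls to the robot, and variables do not carry over. Pictures are saved under pics/ and viewed, at most 13 in all, crops included, and the job is handed in when it is done.

```bash
mkdir -p pics; ls
python3 - <<'E'
from workcell import bot
import cv2,numpy as np
for n in ["scene","top"]:
    im,d=bot.get_image(n); cv2.imwrite(f"pics/{n}0.png",im); np.savez(f"pics/{n}0.npz",im=im,d=d)
    print(n,bot.calibration(n))
print(bot.calibration("wrist"),bot.tip_extent,bot.observe())
E
```

```text
pics
scene {'vertical_fov': 53.237981551959926, 'cx': 320.82675317511206, 'cy': 229.61794508001213, 'D': array([-0.04196116,  0.        ,  0.        ,  0.        ,  0.        ]), 'xyz': array([-0.05111972, -0.27716463,  0.86393014]), 'attitude': array([ 39.79223257,   0.68588445, -60.90159963])}
top {'vertical_fov': 54.02062045206634, 'cx': 317.37066447565206, 'cy': 231.27763233758643, 'D': array([-0.087528,  0.      ,  0.      ,  0.      ,  0.      ]), 'xyz': array([0.39100024, 0.06045783, 1.06546479]), 'attitude': array([  7.94244318,  -1.06086457, -88.68050454])}
{'vertical_fov': 66.73666113193195, 'cx': 320.38318122587543, 'cy': 232.25973397029318, 'D': array([-0.06569539,  0.        ,  0.        ,  0.        ,  0.        ]), 'xyz': array([0.27978732, 0.48127616, 0.37259552]), 'attitude': array([-1.87598144e+01, -9.70307243e-02, -1.11622920e+02])} 0.022 {'time': 0.1, 'joints': array([ 8.47178530e+01,  1.46486920e+01,  6.13882567e+00, -2.27555885e-02,
       -8.15837700e+01, -1.63071385e+01]), 'qvel': array([ 0.01726676, -0.02360038,  0.14651646,  0.07406899, -0.03123065,
        0.00223345]), 'tau': array([-3.65985587e-03, -3.87607634e+01,  2.38472450e+01,  5.37795871e+00,
       -3.83943290e-03, -2.24626397e-07]), 'tcp_pos': array([0.20217338, 0.51106127, 0.252504  ]), 'orientation': array([ 1.79903811e+02, -4.69228122e-03, -2.15926305e+01]), 'ft_force': array([-0.20546195,  0.19432102,  0.61693518]), 'moment': array([-0.01288694, -0.00084584,  0.01282607]), 'finger_force': 0.0, 'grip_width': 0.08532882811992067}
```

View pics/scene0.png

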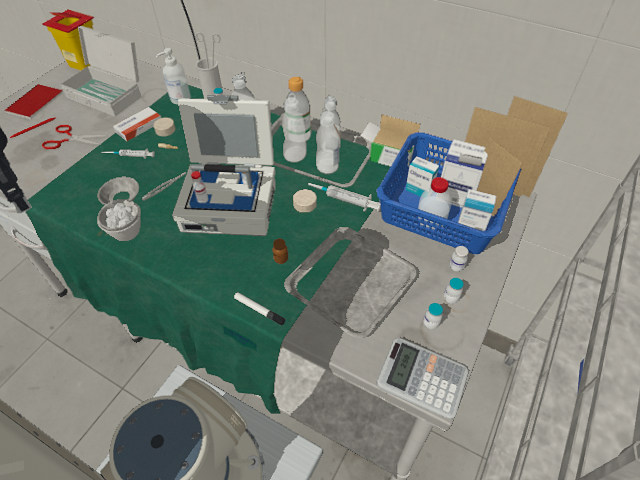

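View pics/top0.png

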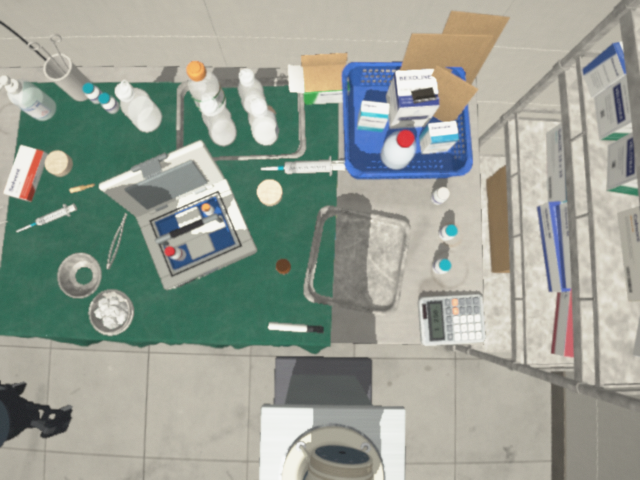

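The scene picture shows the cooler at (225,195) with its lid open. The tray is at (352,285), the vials are at (459,259) grey, (454,291) teal and (433,316) teal, and the brown distractor is at (280,250). In the top picture the carrier is at (200,232), the tray at (358,258), and the vials at (440,195) white/grey, (450,231) teal and (443,266) teal. The far-left pair at (92,90) and (107,103) is not meant. Next I'll enlarge these areas and make a metric orthophoto.

```bash
cat > h.py <<'E'
import numpy as np,cv2
from scipy.spatial.transform import Rotation as Ro
def cam(c):
    f=240/np.tan(np.radians(c["vertical_fov"]/2))
    K=np.array([[f,0,c["cx"]],[0,f,c["cy"]],[0,0,1.]])
    R=Ro.from_euler("xyz",c["attitude"],degrees=True).as_matrix()@np.diag([1,-1,-1.])
    return K,np.array(c["D"]),R,np.array(c["xyz"])
def rays(c,px):
    K,D,R,t=cam(c); p=cv2.undistortPoints(np.array(px,float).reshape(-1,1,2),K,D)[:,0]
    return np.c_[p,np.ones(len(p))]@R.T,t
def tri(views):  # [(calib,px)]
    A=np.zeros((3,3));b=np.zeros(3);L=[]
    for c,p in views:
        d,t=rays(c,[p]);d=d[0]/np.linalg.norm(d[0]);P=np.eye(3)-np.outer(d,d);A+=P;b+=P@t;L.append((P,t))
    x=np.linalg.solve(A,b); return x,[np.linalg.norm(P@(x-t)) for P,t in L]
def onz(c,p,z):
    d,t=rays(c,[p]);return t+d[0]*(z-t[2])/d[0][2]
def cloud(c,d):
    v,u=np.mgrid[:480,:640];r,t=rays(c,np.c_[u.ravel(),v.ravel()]);
    return (t+r*d.reshape(-1,1)).reshape(480,640,3)
def proj(c,X):
    K,D,R,t=cam(c);return cv2.projectPoints((np.array(X,float)-t)@R,np.zeros(3),np.zeros(3),K,D)[0][:,0]
E
python3 - <<'E'
from workcell import bot
from h import *
S=np.load("pics/scene0.npz");T=np.load("pics/top0.npz")
cr=lambda im,x,y,w,h,s:cv2.resize(im[y:y+h,x:x+w],None,fx=s,fy=s,interpolation=cv2.INTER_CUBIC)
a=np.hstack([cr(T['im'],130,150,133,140,3),cr(S['im'],165,130,133,140,3)])
b=np.hstack([cr(T['im'],400,180,80,100,2),cr(S['im'],405,240,80,100,2),cr(T['im'],300,200,120,100,2),cr(S['im'],280,220,120,100,2)])[:180,:798]
cv2.imwrite("pics/m1.png",np.vstack([a,b]))
# ortho from top
P=cloud(bot.calibration("top"),T['d']);P[T['d']==0]=-9
np.save("pics/Ptop.npy",P)
# ortho: x 0.2..0.8 up, y 0.6..-0.2 left->right : 1mm/px ; height view
o=np.zeros((600,800,3),np.uint8);hm=np.full((600,800),-1.)
z=P[...,2].ravel();i=np.argsort(z);q=P.reshape(-1,3)[i];cc=T['im'].reshape(-1,3)[i]
r=((0.8-q[:,0])*1000).astype(int);k=((0.55-q[:,1])*1000).astype(int);m=(r>1)&(r<598)&(k>1)&(k<798)
for R_,K_,C in zip(r[m],k[m],cc[m]): o[R_-1:R_+2,K_-1:K_+2]=C
for x in range(0,800,100):cv2.line(o,(x,0),(x,599),(0,255,255),1)
for y in range(0,600,100):cv2.line(o,(0,y),(799,y),(0,255,255),1)
cv2.imwrite("pics/ortho.png",o)
for n,p in dict(teal1=(443,266),teal2=(450,231),grey=(440,195),carrier=(200,232),tray=(358,258),tape=(269,192),edge=(145,165)).items(): print(n,P[p[1],p[0]].round(4))
E
```

```text
teal1 [ 0.4632 -0.229   0.0563]
teal2 [ 0.5403 -0.2456  0.0562]
grey [ 0.6197 -0.2239  0.0586]
carrier [0.5206 0.2928 0.0833]
tray [ 0.4807 -0.049   0.0056]
tape [0.6232 0.1557 0.0256]
edge [0.616  0.3586 0.255 ]
```

View pics/m1.png

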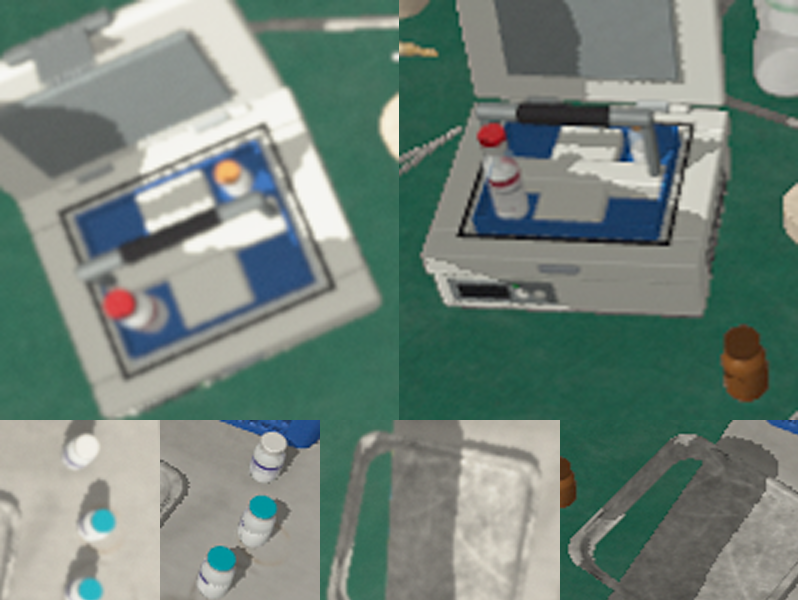

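View pics/ortho.png

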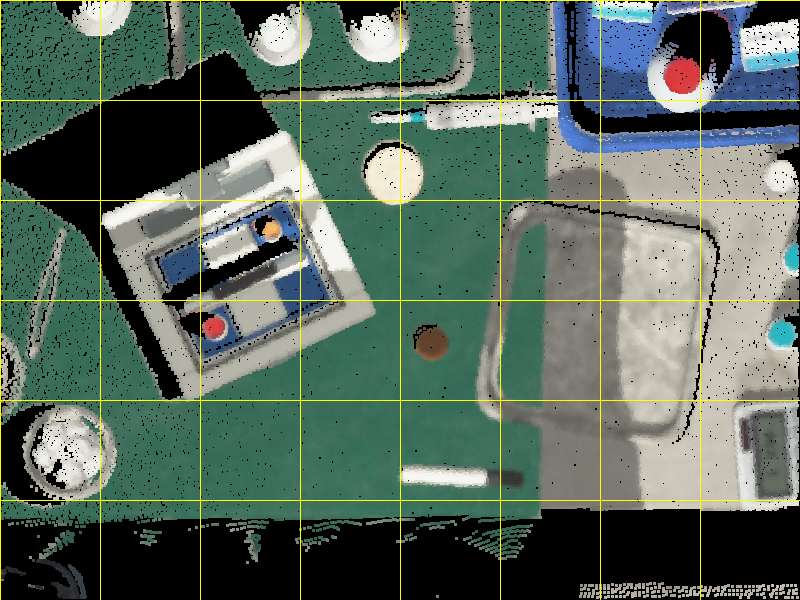

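The crops show:
- **Carrier:** the black grip ends are at top (170.7,233.3) and (202,222.3), and scene (204,168) and (235.7,168.7). Red is at carrier (-x,+y) and amber at (+x,-y).
- **Vial candidates right of the tray:** (440,195) has a grey/white cap; (450,231) and (443,266) have teal caps. The two teal ones are meant.

Next I'll triangulate and fit to get numbers.

Run:
```python
from workcell import bot
from h import *
S=np.load("pics/scene0.npz");T=np.load("pics/top0.npz");P=np.load("pics/Ptop.npy")
ct,cs=bot.calibration("top"),bot.calibration("scene");Q=cloud(cs,S['d']);Q[S['d']==0]=-9
for n,a,b in [("gripL",(170.7,233.3),(204,168)),("gripR",(202,222.3),(235.7,168.7)),("teal1",(444.5,265.5),(435.5,308.5)),("teal2",(451,231),(456,283.5)),("grey",(441.5,193.5),(461,251.5))]:
    x,e=tri([(ct,a),(cs,b)]);print(n,x.round(4),np.round(e,4))
def rect(p,n):
    r=cv2.minAreaRect((p[:,:2]*1000).astype(np.float32));print(n,len(p),r, 'z',np.median(p[:,2]).round(4))
for C,im,nm in [(P,T['im'],'top'),(Q,S['im'],'scene')]:
    x,y,z=C[...,0],C[...,1],C[...,2];reg=(x>.38)&(x<.7)&(y>.15)&(y<.47)
    dark=im.max(2)<75
    h=C[reg&(z>.135)&(z<.155)&dark&(x<.57)&(x>.45)];rect(h,nm+' grip')
    rect(C[reg&(abs(z-.074)<.004)],nm+' rim')
    hs=im.astype(int);b=(hs[...,0]>hs[...,2]+50)
    rect(C[reg&b&(z>.05)&(z<.1)],nm+' blue')
    tr=(x>.33)&(x<.62)&(y>-.19)&(y<.1)&(z>.012)&(z<.024)
    rect(C[tr],nm+' tray')
    teal=(hs[...,0]>hs[...,2]+60)&(hs[...,1]>hs[...,2]+60)&(x>.4)&(x<.6)&(y<-.2)&(y>-.3)&(z>.05)
    for lo,hi in((.43,.5),(.5,.58)):
        p=C[teal&(x>lo)&(x<hi)];print(nm,'teal',len(p),p.mean(0).round(4) if len(p) else 0,np.percentile(p[:,2],90))
    l=C[(x>.5)&(x<.75)&(y>.2)&(y<.6)&(z>.1)&(z<.3)&(abs(z-.145)>.012)]
    if len(l)>50:
        c=l.mean(0);print(nm,'lid',len(l),c.round(3),np.linalg.svd(l-c,full_matrices=0)[2][2].round(3),l[np.argmax(l[:,2])].round(3))
# obstacles behind lid
x,y,z=Q[...,0],Q[...,1],Q[...,2]
for C in(P,Q):
    x,y,z=C[...,0],C[...,1],C[...,2];m=(x>.6)&(x<.95)&(y>.2)&(y<.6)&(z>.1)
    hh=np.zeros((7,8))
    for X,Y,Z in C[m]: i,j=int((X-.6)/.05),int((Y-.2)/.05);hh[i,j]=max(hh[i,j],Z)
    print(hh.round(2))
```

```text
gripL [0.5084 0.3411 0.1347] [0.002 0.002]
gripR [0.5334 0.2751 0.1408] [0.0015 0.0015]
teal1 [ 0.4644 -0.2323  0.0566] [0.0001 0.0001]
teal2 [ 0.5406 -0.2484  0.0539] [0.0002 0.0002]
grey [ 0.6254 -0.2302  0.0503] [0.0006 0.0006]
top grip 171 ((518.92333984375, 305.6422424316406), (12.080734252929688, 66.03369903564453), 22.695573806762695) z 0.1479
top rim 3757 ((517.427490234375, 304.26617431640625), (173.94883728027344, 210.20611572265625), 25.929161071777344) z 0.0751
top blue 1009 ((521.347900390625, 306.3095703125), (113.4063491821289, 138.56573486328125), 25.022708892822266) z 0.0681
top tray 1825 ((463.387451171875, -45.16650390625), (289.5809326171875, 266.1099548339844), 89.8957290649414) z 0.0189
top teal 108 [ 0.4658 -0.2329  0.0571] 0.059175655662200996
top teal 102 [ 0.542  -0.2479  0.0572] 0.059014713109950594
top lid 4261 [0.614 0.341 0.195] [-0.828 -0.543  0.139] [0.596 0.352 0.26 ]
scene grip 217 ((515.076904296875, 309.50885009765625), (24.049396514892578, 75.13277435302734), 37.5581169128418) z 0.1451
scene rim 2324 ((518.2857666015625, 306.1737060546875), (176.4
[... 417 characters left out ...]
057550216873613946
scene lid 4569 [0.611 0.341 0.184] [-0.838 -0.526  0.145] [0.596 0.358 0.257]
[[0.   0.24 0.26 0.26 0.24 0.   0.   0.  ]
 [0.   0.25 0.24 0.   0.   0.   0.   0.  ]
 [0.12 0.18 0.   0.   0.   0.   0.   0.  ]
 [0.13 0.19 0.   0.   0.18 0.18 0.   0.  ]
 [0.17 0.19 0.19 0.   0.18 0.18 0.   0.  ]
 [0.16 0.19 0.19 0.   0.   0.   0.   0.21]
 [0.   0.   0.   0.   0.   0.   0.   0.21]]
[[0.   0.24 0.26 0.25 0.24 0.   0.   0.  ]
 [0.   0.24 0.24 0.   0.   0.   0.   0.  ]
 [0.1  0.17 0.   0.   0.   0.   0.   0.  ]
 [0.13 0.18 0.   0.   0.18 0.17 0.   0.  ]
 [0.16 0.19 0.19 0.   0.18 0.18 0.   0.  ]
 [0.16 0.18 0.18 0.   0.   0.   0.   0.21]
 [0.   0.   0.   0.   0.   0.   0.   0.21]]
```

```bash
cat > plan.py <<'E'
from h import *
from workcell import bot
CY=25.2; C=np.array([.519,.306]); HX=np.array([.518,.3055])  # carrier, cooler
TY=-8.; T=np.array([.480,-.048])
V={'a':np.array([.4648,-.2325]),'b':np.array([.5408,-.248])}
def dn(y): return [180,0,y]
ux=np.array([np.cos(np.radians(25.4)),np.sin(np.radians(25.4))]); uy=np.array([-ux[1],ux[0]])
hinge=HX+.082*ux; TILT=25
def lidpose(th,off,tilt=TILT,gap=.012,r=.152):
    # tip centre in (f=front,w=up) frame at hinge
    f=r*np.cos(th)-(.0135+gap)*np.sin(th); w=r*np.sin(th)+(.0135+gap)*np.cos(th)
    # normal (outer): (-sin,cos) in (f,w)
    p=np.r_[hinge-f*ux+off*uy,.078+w]
    a=np.radians(tilt); zt=np.r_[np.sin(a)*ux,-np.cos(a)]   # tool z: down and to rear
    yt=np.r_[-uy,0]; xt=np.cross(yt,zt)
    R=np.c_[xt,yt,zt]; return p-zt*bot.tip_extent, Ro.from_matrix(R).as_euler("xyz",degrees=True)
E
python3 - <<'E'
from plan import *
ik=lambda p,o:(lambda q:None if q is None else np.round(q,0))(bot.inverse_kinematics(p,o))
print('grasp',ik([*C,.143],dn(CY-90)),ik([*C,.24],dn(CY-90)))
for c in (TY,CY,10): print('place',c,ik([*T,.083],dn(c-90)))
for th in(1.8,1.4,.9):
  for off in(-.05,-.03):
    for g in (.012,.03): p,o=lidpose(th,off,gap=g);print(th,off,p.round(3),o.round(0),ik(p,o))
for k in V: print(k,[ik([*V[k],.046],dn(y)) for y in(-8,172)])
for X in [(.032,.046),(-.032,-.046)]: print(ik([*(T+X),.05],dn(-8)),ik([*(T+X),.05],dn(172)))
E
```

```text
grasp [ 45.  24.   3.   0. -69. -20.] [ 45.  21.  13.   0. -82. -20.]
place -8.0 [ 13.  14. -21.   0. -55. -21.]
place 25.2 [ 13.  14. -21.   0. -55.  12.]
place 10 [ 13.  14. -21.   0. -55.  -3.]
1.8 -0.05 [0.659 0.317 0.24 ] [180. -25.  25.] [ 41.  20.   4.   8. -50.  70.]
1.8 -0.05 [0.675 0.325 0.236] [180. -25.  25.] [ 40.  22.   6.   8. -50.  71.]
1.8 -0.03 [0.65  0.335 0.24 ] [180. -25.  25.] [ 43.  20.   3.   9. -50.  68.]
1.8 -0.03 [0.666 0.343 0.236] [180. -25.  25.] [ 42.  22.   6.   9. -50.  69.]
1.4 -0.05 [0.604 0.291 0.252] [180. -25.  25.] [ 43.  13.  -5.  10. -49.  68.]
1.4 -0.05 [0.621 0.299 0.255] [180. -25.  25.] [ 42.  15.  -2.   9. -50.  69.]
1.4 -0.03 [0.596 0.309 0.252] [180. -25.  25.] [ 45.  13.  -5.  11. -49.  65.]
1.4 -0.03 [0.612 0.317 0.255] [180. -25.  25.] [ 44.  15.  -2.  10. -50.  66.]
0.9 -0.05 [0.538 0.26  0.233] [180. -25.  25.] [ 45.   5. -18.  12. -44.  63.]
0.9 -0.05 [0.551 0.266 0.244] [180. -25.  25.] [ 45.   6. -14.  11. -46.  65.]
0.9 -0.03 [0.529 0.278 0.233] [180. -25.  25.] [ 48.   5. -18.  13. -44.  60.]
0.9 -0.03 [0.542 0.284 0.244] [180. -25.  25.] [ 47.   6. -15.  13. -46.  61.]
a [array([ -9.,  21., -18.,   0., -51.,  91.]), array([ -9.,  21., -18.,  -0., -51., -89.])]
b [array([-10.,  28.,  -6.,   0., -56.,  92.]), array([-10.,  28.,  -6.,  -0., -56., -88.])]
[ 17.  20. -19.   0. -52.  65.] [  17.   20.  -19.   -0.  -52. -115.]
[  8.  14. -27.   0. -49.  74.] [   8.   14.  -27.   -0.  -49. -106.]
```

Run:
```python
from plan import *
bot.move_gripper(.045,60)
bot.goto([*C,.21],dn(CY-90))
bot.servo_line([*C,.143],feed=.12)
bot.move_gripper(.0,60)
o=bot.observe();print(o['time'],o['grip_width'],o['finger_force'],o['ft_force'].round(1),o['tcp_pos'])
bot.servo_line([*C,.155],feed=.06)
o=bot.observe();print(o['time'],o['grip_width'],o['ft_force'].round(1))
bot.servo_line([*C,.215],feed=.15)
im,d=bot.get_image("scene");o=bot.observe();print(o['time'],o['grip_width'],o['ft_force'].round(1),o['moment'].round(2))
cv2.imwrite("pics/lift.png",cv2.resize(im[80:280,120:390],None,fx=2.2,fy=2.2))
```

```text
3.075 0.013529406750707436 59.623369574546814 [0.4 2.2 2.5] [0.51958208 0.3064124  0.14394706]
3.425 0.013563798368877247 [ 0.1 -0.3 -3.6]
4.025 0.013302602593101976 [-0.3  0.1 -3.1] [0.01 0.05 0.03]
```

View pics/lift.png

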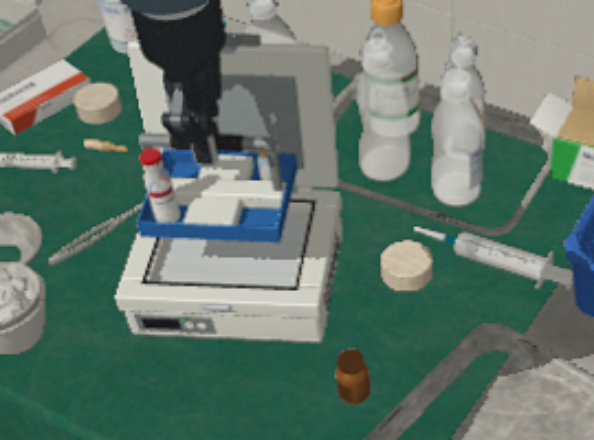

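The carrier hangs level in the grip at (215,195) in the crop, and both vials are still standing in it. Now I'll carry it to the tray.

Run:
```python
from plan import *
bot.servo_line([*T,.15],dn(TY-90),feed=.18)
bot.servo_line([*T,.092],feed=.06)
bot.pause(.2);f0=bot.observe()['ft_force'][2]
z=.092
while z>.078:
    z-=.001; bot.servo_line([*T,z],feed=.02); f=bot.observe()['ft_force'][2]
    if f-f0>2.0: break
o=bot.observe();print(o['time'],z,o['tcp_pos'],f0,f,o['moment'].round(2))
bot.move_gripper(.03); bot.pause(.1)
print(bot.observe()['tcp_pos'],bot.observe()['time'])
bot.servo_line([*T,.20],feed=.18)
ct=bot.calibration("wrist");im,d=bot.get_image("wrist");np.savez("pics/w1.npz",im=im,d=d,c=ct,allow_pickle=True)
cv2.imwrite("pics/w1.png",im);print(bot.observe()['time'])
```

```text
9.75 0.08299999999999999 [ 0.48006433 -0.04801494  0.08389153] -3.309549580123832 6.045820286020894 [ 0.39  1.18 -0.03]
[ 0.48013536 -0.04803466  0.08299593] 10.1583
11.0083
```

View pics/w1.png

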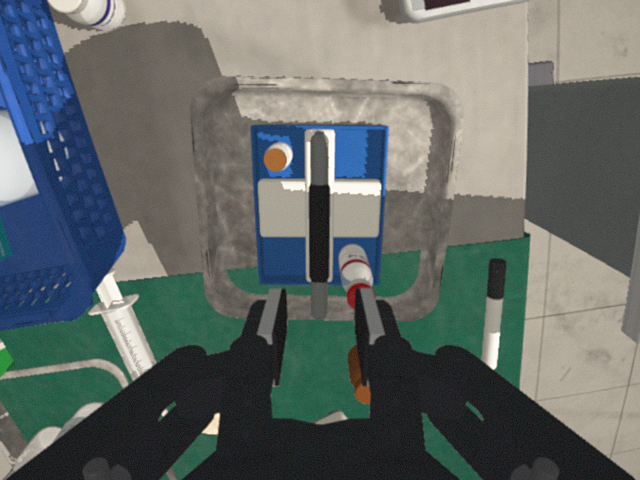

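The carrier stands flat in the tray, at about (320,205) in the wrist view, with red and amber in their pockets. Next is the lid.

Run:
```python
from plan import *
bot.move_gripper(0.0,30)
off=-.04
p,o=lidpose(1.72,off,gap=.030)
bot.servo_line([*T,.30],feed=.3)
bot.goto(p+[0,0,.09],o)
bot.servo_line(p,feed=.15)
s=bot.observe();print(s['time'],s['tcp_pos'].round(3),s['ft_force'].round(1))
for th in np.arange(1.65,.74,-.15):
    p,o=lidpose(th,off); bot.servo_line(p,o,feed=.10)
    s=bot.observe();print(round(th,2),s['time'],s['ft_force'].round(1))
im,d=bot.get_image("scene");cv2.imwrite("pics/lid1.png",cv2.resize(im[60:260,120:390],None,fx=2.2,fy=2.2))
```

```text
14.1917 [0.66  0.328 0.242] [ 0.3  0.  -0.9]
1.65 14.625 [ 0.7 -0.  -0.5]
1.5 15.0083 [-0.8 -0.2 -0.7]
1.35 15.3917 [-0.8 -0.4 -0.4]
1.2 15.775 [ 0.4  0.1 -0.1]
1.05 16.1583 [0.2 0.5 0.5]
0.9 16.5417 [ 0.9 -0.   0.5]
0.75 16.925 [ 0.6  0.5 -0.4]
```

View pics/lid1.png

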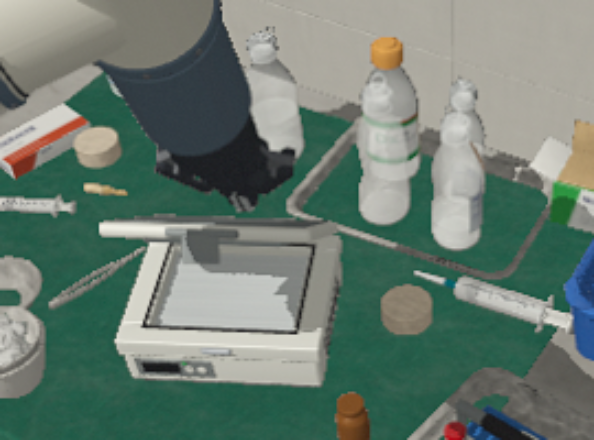

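The lid has swung over and is sinking, with its front edge at (220,230) in the crop. Next I'll press its front edge.

Run:
```python
from plan import *
pp=hinge-.152*ux; te=bot.tip_extent
s=bot.observe();bot.servo_line(s['tcp_pos']+[0,0,.05],feed=.25)
bot.goto([*pp,.14+te],dn(25.4-90))
bot.servo_line([*pp,.108+te],feed=.12)
f0=bot.observe()['ft_force'][2];z=.108;L=[]
while z>.080:
    z-=.001; bot.servo_line([*pp,z+te],feed=.03); s=bot.observe();f=s['ft_force'][2]-f0;L.append((round(z,3),round(s['tcp_pos'][2]-te,4),round(f,1)))
    if f>22 : break
print(L)
bot.servo_line([*pp,.13+te],feed=.2)
im,d=bot.get_image("scene");cv2.imwrite("pics/lid2.png",cv2.resize(im[60:260,120:390],None,fx=2.2,fy=2.2))
P=cloud(bot.calibration("scene"),d);q=P.reshape(-1,3);r=q[:,:2]-hinge;f=-(r@ux);l=r@uy
for a in(.03,.06,.09,.12,.14,.16):
    m=(abs(f-a)<.008)&(abs(l)>.05)&(abs(l)<.095)&(q[:,2]<.13);print(a,np.median(q[m,2]).round(4),m.sum())
print(bot.observe()['time'])
```

```text
[(0.107, np.float64(0.1077), np.float64(-1.4)), (0.106, np.float64(0.1061), np.float64(-0.8)), (0.105, np.float64(0.1049), np.float64(-0.8)), (0.104, np.float64(0.1039), np.float64(-0.9)), (0.103, np.float64(0.1029), np.float64(-0.6)), (0.102, np.float64(0.1021), np.float64(-0.4)), (0.101, np.float64(0.1018), np.float64(5.5)), (0.1, np.float64(0.1017), np.float64(9.5)), (0.099, np.float64(0.1015), np.float64(15.3)), (0.098, np.float64(0.1014), np.float64(20.9)), (0.097, np.float64(0.1012), np.float64(26.8))]
0.03 0.094 99
0.06 0.0961 142
0.09 0.0985 139
0.12 0.1006 188
0.14 0.1022 209
0.16 0.059 1301
22.1833
```

View pics/lid2.png

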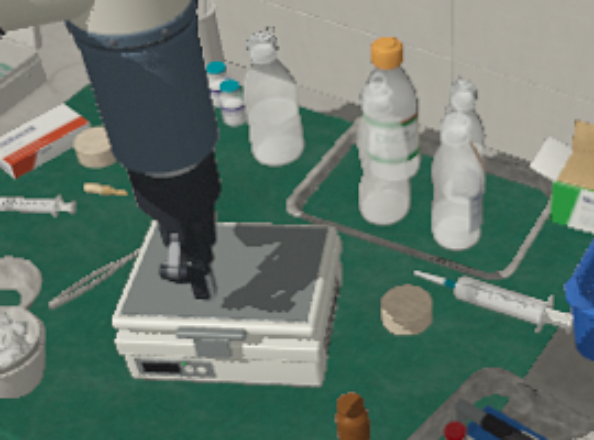

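The lid is level but still ajar: depth reads 0.1022 at 140 mm, about 0.067 rad. I'll press again nearer the front edge, holding longer.

Run:
```python
from plan import *
pp=hinge-.158*ux; te=bot.tip_extent
bot.servo_line([*pp,.106+te],feed=.15);bot.pause(.2)
s=bot.observe();f0=s['ft_force'];z=.104;L=[]
while z>.078:
    z-=.0015; bot.servo_line([*pp,z+te],feed=.03);bot.pause(.08); s=bot.observe();f=s['ft_force']-f0;L.append((round(z,4),*(s['tcp_pos']-[*pp,te]).round(4).tolist(),*f.round(1).tolist()))
    if f[2]>55 : break
    if s['tcp_pos'][2]-te<.0915 and f[2]>15: break
print(*L,sep='\n')
bot.servo_line([*pp,.13+te],feed=.2)
im,d=bot.get_image("scene");P=cloud(bot.calibration("scene"),d);q=P.reshape(-1,3);r=q[:,:2]-hinge;f=-(r@ux);l=r@uy
for a in(.03,.09,.14):
    m=(abs(f-a)<.008)&(abs(l)>.05)&(abs(l)<.095)&(q[:,2]<.13);print(a,np.median(q[m,2]).round(4))
print(bot.observe()['time'])
```

```text
(0.1025, 0.0, -0.0, 0.1025, 1.7, 0.7, -1.2)
(0.101, 0.0002, 0.0001, 0.1019, -0.7, -1.1, 5.2)
(0.0995, 0.0003, 0.0001, 0.1016, -3.8, -2.0, 12.6)
(0.098, 0.0001, 0.0, 0.1, -4.1, -3.3, 13.2)
(0.0965, -0.0002, -0.0001, 0.0969, -3.0, -0.4, 3.7)
(0.095, -0.0001, -0.0001, 0.0948, -0.3, -0.7, 1.5)
(0.0935, 0.0001, 0.0001, 0.0933, 0.7, 0.5, 0.3)
(0.092, 0.0, 0.0, 0.092, 1.1, 0.6, -0.2)
(0.0905, -0.0, 0.0, 0.0905, 1.0, -1.0, -0.6)
(0.089, 0.0002, 0.0001, 0.09, -1.4, -0.3, 5.3)
(0.0875, 0.0003, 0.0001, 0.0898, -4.8, -2.6, 14.2)
(0.086, 0.0003, 0.0001, 0.0896, -8.5, -3.9, 23.5)
0.03 0.0916
0.09 0.0919
0.14 0.0918
27.1333
```

The catch snapped and the lid is flush, at 0.0918 everywhere. Next I'll refine the carrier pose from the wrist view and the vial positions from a second wrist viewpoint.

Run:
```python
from plan import *
s=bot.observe();bot.servo_line(s['tcp_pos']+[0,0,.06],feed=.3)
bot.move_gripper(.062,30)
bot.goto([.47,-.215,.20],dn(-8))
def an(C,im,nm):
    im=im.astype(int);x,y,z=C[...,0],C[...,1],C[...,2]
    b=(im[...,0]>im[...,2]+50)&(im[...,0]>im[...,1]+25)&(abs(x-.48)<.11)&(abs(y+.048)<.11)&(z>.015)&(z<.03)
    if b.sum()>30: print(nm,'carrier',cv2.minAreaRect((C[b][:,:2]*1000).astype(np.float32)),np.median(z[b]))
    bl=(im.max(2)<60)&(abs(x-.48)<.05)&(abs(y+.048)<.06)&(z>.075)&(z<.095)
    if bl.sum()>30: print(nm,'grip',cv2.minAreaRect((C[bl][:,:2]*1000).astype(np.float32)),np.median(z[bl]))
    t=(im[...,0]>im[...,2]+60)&(im[...,1]>im[...,2]+60)&(y<-.2)&(y>-.3)&(z>.052)&(z<.062)
    for k in V:
        m=t&(np.hypot(x-V[k][0],y-V[k][1])<.03)
        if m.sum()>20: (cx,cy),r=cv2.minEnclosingCircle((C[m][:,:2]*1000).astype(np.float32));print(nm,k,C[m].mean(0).round(4),(round(cx,1),round(cy,1)),round(r,1))
W=np.load("pics/w1.npz",allow_pickle=True);an(cloud(W['c'].item(),W['d']),W['im'],'w1')
c=bot.calibration("wrist");im,d=bot.get_image("wrist");an(cloud(c,d),im,'w2');w2=im
c=bot.calibration("top");im,d=bot.get_image("top");an(cloud(c,d),im,'top')
c=bot.calibration("scene");im,d=bot.get_image("scene");an(cloud(c,d),im,'scene')
cv2.imwrite("pics/w2.png",w2);print(bot.observe()['time'])
```

```text
w1 carrier ((480.2188720703125, -48.99375915527344), (139.6594696044922, 109.49310302734375), 81.59967041015625) 0.02112450812865252
w1 grip ((480.55621337890625, -48.40810775756836), (70.47905731201172, 12.809826850891113), 82.07902526855469) 0.08615834238938586
w2 carrier ((480.6494140625, -49.189002990722656), (140.3138427734375, 110.65277862548828), 81.80799102783203) 0.021191299362867788
w2 grip ((482.03118896484375, -47.11227798461914), (119.95318603515625, 14.079490661621094), 82.4713363647461) 0.08582539685427146
w2 a [ 0.4666 -0.2332  0.0556] (466.3, -233.5) 13.4
w2 b [ 0.5424 -0.249   0.0555] (542.1, -249.1) 13.1
top carrier ((482.2341003417969, -27.870220184326172), (96.89290618896484, 108.42105865478516), 81.70435333251953) 0.022456253320496833
top grip ((480.810546875, -40.3924446105957), (51.71734619140625, 9.126025199890137), 81.87617492675781) 0.08833534158304196
scene carrier ((478.362548828125, -47.96747589111328), (140.34437561035156, 112.15059661865234), 81.60005187988281) 0.02038936136343139
scene grip ((478.54949951171875, -46.937103271484375), (69.70140075683594, 15.286454200744629), 82.86614227294922) 0.08591648158649223
scene a [ 0.4643 -0.2321  0.0557] (464.2, -232.3) 13.2
scene b [ 0.5404 -0.2479  0.0556] (540.0, -248.0) 14.4
30.0167
```

View pics/w2.png

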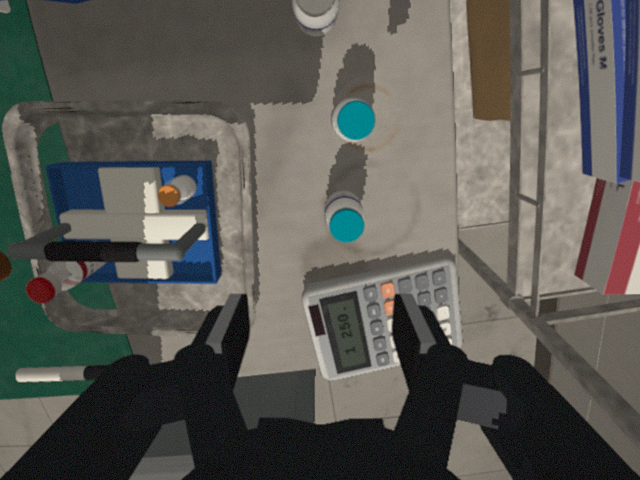

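The wrist view shows teal a at (346,222), teal b at (354,120) and grey at (316,12). The carrier sits at (0.480,-0.049) with yaw -8.2° and both vials upright. Now I'll place the first vial.

```bash
cat >> plan.py <<'E'
K=np.array([.4797,-.0487]);KY=-8.2
V={'a':np.array([.4653,-.2329]),'b':np.array([.5412,-.2485])}
def pocket(x,y):
    a=np.radians(KY);return K+[x*np.cos(a)-y*np.sin(a),x*np.sin(a)+y*np.cos(a)]
def pp(k,xy):
    v=V[k];q=pocket(*xy)
    bot.goto([*v,.10],dn(KY)); bot.servo_line([*v,.043],feed=.1)
    bot.move_gripper(0,30); s=bot.observe();print(k,s['time'],s['grip_width'],s['finger_force'],s['tcp_pos'].round(4))
    bot.servo_line([*v,.155],feed=.15)
    s=bot.observe();print(s['grip_width'])
    if s['grip_width']<.015: print('LOST');return
    bot.servo_line([*q,.155],feed=.18); bot.servo_line([*q,.056],feed=.08); bot.pause(.15)
    f0=bot.observe()['ft_force'];z=.056
    while z>.046:
        z-=.001;bot.servo_line([*q,z],feed=.02);f=bot.observe()['ft_force']-f0
        if f[2]>2.5:break
    s=bot.observe();print('set',z,s['tcp_pos'].round(4),f.round(1))
    bot.move_gripper(.047);bot.pause(.1);bot.servo_line([*q,.075],feed=.06);bot.servo_line([*q,.155],feed=.2)
    print(bot.observe()['time'])
E
python3 - <<'E'
from plan import *
pp('a',(-.032,-.046))
bot.move_gripper(.06)
im,d=bot.get_image("scene");cv2.imwrite("pics/va.png",cv2.resize(im[200:350,260:480],None,fx=3.5,fy=3.5))
E
```

```text
a 31.6 0.032019495865198706 29.974155128002167 [ 0.466  -0.2331  0.0439]
0.032372663538849794
set 0.048999999999999995 [ 0.4416 -0.0897  0.0499] [-3.6  1.2  9.6]
38.2667
```

View pics/va.png

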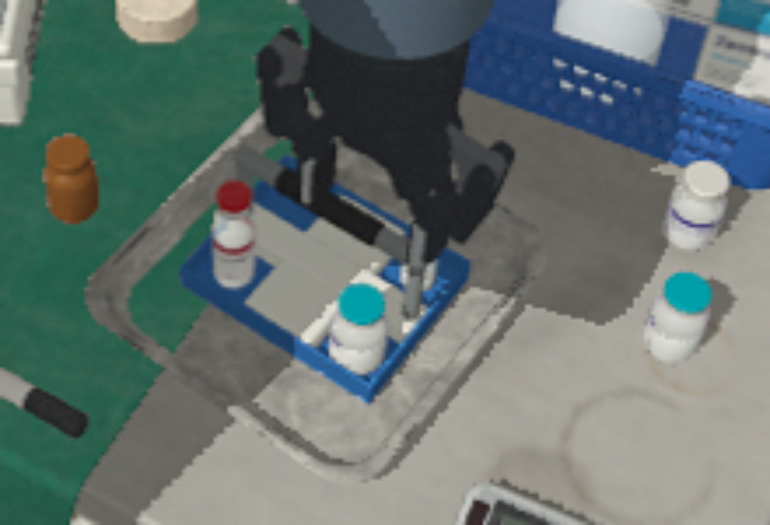

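Teal a stands upright in its pocket at (360,330) in the crop. Now the second vial.

```bash
sed -i 's/z-=.001;bot.servo_line(\[\*q,z\],feed=.02)/z-=.0005;bot.servo_line([*q,z],feed=.02)/; s/f\[2\]>2.5/f[2]>2/; s/z>.046/z>.0465/; s/z=.056/z=.052/; s/\[\*q,.056\],feed=.08/[*q,.052],feed=.07/' plan.py
python3 - <<'E'
from plan import *
pp('b',(.032,.046))
s=bot.observe();bot.goto([.35,.05,.33],dn(KY))
c=bot.calibration("scene");im,d=bot.get_image("scene");t,_=bot.get_image("top")
a=cv2.resize(im[120:340,170:480],(780,554));cv2.imwrite("pics/fin.png",a)
P=cloud(c,d);x,y,z=P[...,0],P[...,1],P[...,2];i=im.astype(int)
tl=(i[...,0]>i[...,2]+60)&(i[...,1]>i[...,2]+60)&(x>.3)&(x<.6)&(abs(y+.05)<.12)
for q in (pocket(-.032,-.046),pocket(.032,.046)):
    m=tl&(np.hypot(x-q[0],y-q[1])<.03);print(q.round(4),P[m].mean(0).round(4),np.percentile(z[m],90))
b=(i[...,0]>i[...,2]+50)&(i[...,0]>i[...,1]+25)&(abs(x-.48)<.11)&(abs(y+.048)<.11)&(z>.015)&(z<.03)
print(cv2.minAreaRect((P[b][:,:2]*1000).astype(np.float32)))
q=P.reshape(-1,3);r=q[:,:2]-hinge;f=-(r@ux);l=r@uy
m=(abs(f-.14)<.008)&(abs(l)<.095)&(q[:,2]<.13);print('lid',np.median(q[m,2]),bot.observe()['time'])
E
```

```text
b 40.475 0.03225936822813981 29.924511909484863 [ 0.5419 -0.2487  0.044 ]
0.032133528052954635
set 0.049499999999999995 [ 0.518  -0.0077  0.05  ] [-3.   1.3  5.9]
47.4083
[ 0.4415 -0.0897] [ 0.4395 -0.0886  0.062 ] 0.0636717914969544
[ 0.5179 -0.0077] [ 0.5175 -0.006   0.062 ] 0.06369792343915268
((478.82958984375, -47.58417510986328), (140.5955352783203, 112.9588394165039), 82.07357025146484)
lid 0.09168878278722203 48.4917
```

View pics/fin.png

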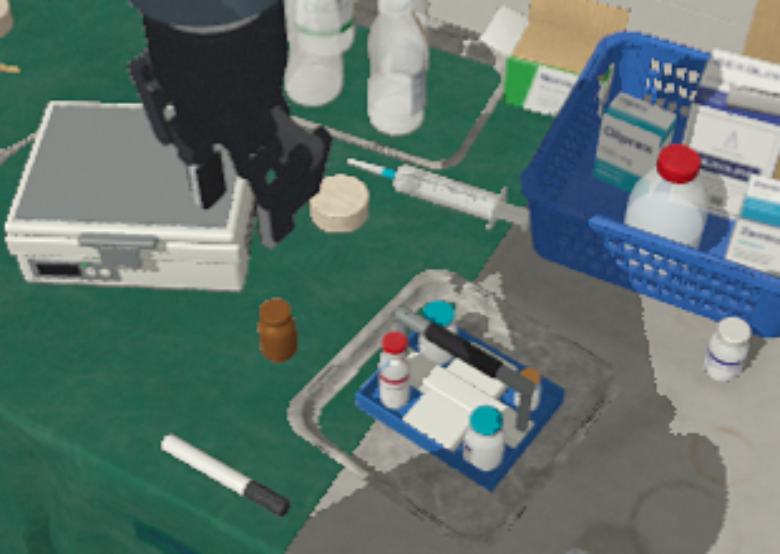

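The lid is flush. All four vials stand upright in the carrier (teal at (485,440) and (437,325)), the carrier is in the tray, and the grey vial is still at (727,350). I'll hand in.

```bash
python3 -c "
from workcell import bot
print(bot.hand_in())"
```

```text
the job is handed in; nothing more can be done
None
```

I handed the job in at about 48.5 s: the carrier is flat in the tray with all four vials upright, the cooler lid is latched flush (it took a second press), and the grey vial and other things were not moved.

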